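# Pack a dumbbell lot sticker-up and close the carton

## Task

Pack this auction lot: first roll every dumbbell along the mat, without picking it up, until its yellow lot sticker faces straight up, so that all of them lie on the mat like that; then lay each one in a groove of the open carton with the sticker still facing up. Then close the carton: fold the two end flaps down first, while the long flaps are still open, then the two long flaps, all flat. Leave the other lots on the bench alone.

Things in the scene. Friction and masses are not known exactly. Their poses are not given: they have to be found in the camera images.
- db_blue: Dumbbell, 0.5 kg, may be absent: steel bar 22 mm thick, 59 mm of it free between two blue round heads, 56 mm diameter x 29 mm (117 mm overall). Origin at its centre, 28 mm above the bench as it lies; y along the bar (about world y at the start); +z points to the yellow sticker on both heads' rims and end faces. Pushed sideways it rolls without slipping, 28 mm per radian, and soon comes to rest.
- db_red: Dumbbell, 0.5 kg, may be absent: steel bar 22 mm thick, 59 mm of it free between two red round heads, 56 mm diameter x 29 mm (117 mm overall). Origin at its centre, 28 mm above the bench as it lies; y along the bar (about world y at the start); +z points to the yellow sticker on both heads' rims and end faces. Pushed sideways it rolls without slipping, 28 mm per radian, and soon comes to rest.
- db_black: Dumbbell, 0.5 kg, may be absent: steel bar 22 mm thick, 59 mm of it free between two black round heads, 56 mm diameter x 29 mm (117 mm overall). Origin at its centre, 28 mm above the bench as it lies; y along the bar (about world y at the start); +z points to the yellow sticker on both heads' rims and end faces. Pushed sideways it rolls without slipping, 28 mm per radian, and soon comes to rest.
- mat: Grey-green rubber mat on the bench (no thickness to speak of), 300 (x) x 430 (y) mm, on which the dumbbells start, origin at its centre; along both long sides a fixed black kerb 16 mm wide, 14 mm high, inner faces at x = -140 and +140 mm, stops them rolling off.
- carton: Cardboard carton fixed to the bench, 146 (x) x 244 (y) x 68 mm high, walls and floor 5 mm. Origin: centre of its underside. Grey foam ridges 18 mm high on the floor (none within 27 mm of x = 0) leave three grooves 53 mm wide along its x, at y = -64, 0, +64 mm, 136 mm long; a dumbbell laid in one rests with its axis 33 mm above the bench and does not roll.
- groove_right (a point): Middle of a groove of the carton, on its floor (5 mm above the bench), at carton y = -64 mm.
- groove_mid (a point): Middle of a groove of the carton, on its floor (5 mm above the bench), at carton y = 0 mm.
- groove_left (a point): Middle of a groove of the carton, on its floor (5 mm above the bench), at carton y = 64 mm.
- flap_left (a joint): Left (carton +y) end flap of the carton, 142 mm wide, 70 mm from hinge to free edge, 4 mm thick; hinge along carton x at y = +122 mm, 68 mm above the bench. 0 = closed flat, 1.57 = upright, more = leaning outwards (limit 2.7). Light friction hinge (0.5 N at the free edge): stays where left. One of the two end flaps: goes down first.
- flap_right (a joint): Right (carton -y) end flap of the carton, 142 mm wide, 70 mm from hinge to free edge, 4 mm thick; hinge along carton x at y = -122 mm, 68 mm above the bench. 0 = closed flat, 1.57 = upright, more = leaning outwards (limit 2.7). Light friction hinge (0.5 N at the free edge): stays where left. One of the two end flaps: goes down first.
- flap_near (a joint): Near (carton -x, robot side) long flap of the carton, 242 mm wide, 70 mm from hinge to free edge, 4 mm thick; hinge along carton y at x = -73 mm, 72 mm above the bench. 0 = closed flat, 1.57 = upright, more = leaning outwards (limit 2.7). Light friction hinge (0.5 N at the free edge): stays where left. One of the two long flaps: goes down after the end flaps.
- flap_far (a joint): Far (carton +x) long flap of the carton, 242 mm wide, 70 mm from hinge to free edge, 4 mm thick; hinge along carton y at x = +73 mm, 72 mm above the bench. 0 = closed flat, 1.57 = upright, more = leaning outwards (limit 2.7). Light friction hinge (0.5 N at the free edge): stays where left. One of the two long flaps: goes down after the end flaps.
- edge_left (a point): Middle of the free edge of the left flap, 70 mm from its hinge.
- edge_right (a point): Middle of the free edge of the right flap, 70 mm from its hinge.
- edge_near (a point): Middle of the free edge of the near flap, 70 mm from its hinge.
- edge_far (a point): Middle of the free edge of the far flap, 70 mm from its hinge.
- mug: Mustard-yellow mug, 68 mm across, 75 mm high, handle to its +y; leave alone. Origin: centre of its underside.
- jug: Mustard-yellow jug, 72 mm across, 95 mm high, handle to its +y; leave alone. Origin: centre of its underside.
- inkwell: Glass inkwell with brass cap, 52 mm across, 55 mm high; leave alone. Origin: centre of its underside.
- medal: Dark medal on a wooden block 100 x 110 mm, 23 mm high; leave alone. Origin: centre of its underside.
- moneybox: White china money box, 116 mm across, 108 mm high; leave alone. Origin: centre of its underside.
Mind the look-alikes: they are no part of the job. Several things look just like the db_black: the one meant starts farthest from the robot's base.

How it is judged:
On the way, in this order (a step that is already met when the one before it is completed fails the run):
1. all dumbbells lie still on the bench, released, stickers up (within 15 degrees) (angle between each of db_blue, db_red, db_black's own z axis and vertical below 0.26 rad and height (world z) of each of db_blue, db_red, db_black below 0.035 m and horizontal distance between each of db_blue, db_red, db_black and carton above 0.13 m and linear speed of each of db_blue, db_red, db_black below 0.03 m/s and angular speed of each of db_blue, db_red, db_black below 0.5 rad/s and contact force between each of db_blue, db_red, db_black and the fingers below 0.3 N), for 0.3 s.
2. all dumbbells lie in grooves of the carton, released, stickers up (within 25 degrees), all flaps still open (angle between each of db_blue, db_red, db_black's own z axis and vertical below 0.44 rad and z of each of db_blue, db_red, db_black in the frame of carton below 0.0385 m and x of db_blue in the frame of carton between -0.03 and 0.03 m and y of db_blue in the frame of carton between -0.08 and 0.08 m and linear speed of each of db_blue, db_red, db_black below 0.03 m/s and angular speed of each of db_blue, db_red, db_black below 0.5 rad/s and contact force between each of db_blue, db_red, db_black and the fingers below 0.3 N and x of db_red in the frame of carton between -0.03 and 0.03 m and y of db_red in the frame of carton between -0.08 and 0.08 m and x of db_black in the frame of carton between -0.03 and 0.03 m and y of db_black in the frame of carton between -0.08 and 0.08 m and value of joint each of flap_left, flap_right, flap_near, flap_far above 0.8 rad), for 0.3 s.
3. both end flaps are down (within 0.15 rad of flat) and both long flaps still open (value of joint each of flap_left, flap_right below 0.15 rad and value of joint each of flap_near, flap_far above 0.8 rad), for 0.2 s.
At the end, for the whole second after the job is handed in: Every dumbbell lies at rest in a groove of the carton, its sticker within 25 degrees of straight up, and all four flaps are within 0.15 rad of flat (angle between each of db_blue, db_red, db_black's own z axis and vertical below 0.44 rad and z of each of db_blue, db_red, db_black in the frame of carton below 0.0385 m and x of db_blue in the frame of carton between -0.03 and 0.03 m and y of db_blue in the frame of carton between -0.08 and 0.08 m and linear speed of each of db_blue, db_red, db_black below 0.03 m/s and angular speed of each of db_blue, db_red, db_black below 0.5 rad/s and contact force between each of db_blue, db_red, db_black and the fingers below 0.3 N and x of db_red in the frame of carton between -0.03 and 0.03 m and y of db_red in the frame of carton between -0.08 and 0.08 m and x of db_black in the frame of carton between -0.03 and 0.03 m and y of db_black in the frame of carton between -0.08 and 0.08 m and value of joint each of flap_left, flap_right, flap_near, flap_far below 0.15 rad); the robot touches nothing.
It fails at once if a bystander (mug, jug, inkwell, medal, money box) is pushed more than 4 cm or tipped (distance of any of mug, jug, inkwell, medal, moneybox from where it was at the start of the episode above 0.04 m or angle between any of mug, jug, inkwell, medal, moneybox's own z axis and vertical above 0.5 rad).
It fails at once if a dumbbell is carried (centre over 10 cm above the bench, over 22 cm from the carton's centre) with its sticker more than 70 degrees from facing up ((height (world z) of db_blue above 0.1 m and angle between db_blue's own z axis and vertical above 1.22 rad and horizontal distance between db_blue and carton above 0.22 m) or (height (world z) of db_red above 0.1 m and angle between db_red's own z axis and vertical above 1.22 rad and horizontal distance between db_red and carton above 0.22 m) or (height (world z) of db_black above 0.1 m and angle between db_black's own z axis and vertical above 1.22 rad and horizontal distance between db_black and carton above 0.22 m)).
Of db_blue, db_red, db_black only 2 to 3 are there at a start; the rules pass over those that are not, and their reading is None.
At some moment in a run one of db_blue, db_red, db_black may be knocked a few centimetres aside while the robot is not near it.
Once in a run the grip may slacken for a moment while it holds something.
It also fails if it takes over 210 s, if anything falls off the work surface, if the arm or the gripper's body presses on something with over 40 N, if the wrist force passes 120 N, or if a joint passes its speed limit or range.

## Robot

A 6-joint arm with a two-finger parallel gripper is mounted at the origin on the work surface. World frame = base frame: x ahead of the robot, y to its left, z up, the work surface at z = 0. Lengths are in m, angles in rad, forces in N, time in s.
With the tool pointing down it reaches from about 0.35 to 1 m from the base axis. Payload 7.1 kg.
Tool frame: the origin (TCP) lies between the finger pads; the fingertips stand 22 mm ahead of it and the grasp point (between the pads) lies 3 mm ahead of it; z points along the fingers, y is the line along which they close (so a half turn about z gives the same grasp; the last joint's range is limited). The gripper opens to 85 mm and grips with 20 to 120 N. Pads are 22 mm wide; open, the fingers measure 114 mm over their backs; the gripper's body (76 mm by 85 mm) begins 54 mm behind the grasp point. The pads swing forward as they close: fully open they stand 13 mm farther back than shut.
Start: joints at [-1.27, 0.423, 1.63, -0, 1.089, -0.019], TCP at [0.197, -0.593, 0.253] pointing down, gripper open.
Joint ranges: [-3, 3], [-0.9, 2.11], [0.09, 2.58], [-1.31, 4.45], [0.11, 2.69], [-2.54, 2.54]. Speed limits (rad/s): [2.39, 2.39, 3.01, 3.14, 3.14, 3.14].

## Interface

Orientations are given as a rotation vector (axis times angle).
In Python, from rig import manip gives the robot as it stands. The module is installed in compiled form; this text tells all that it offers. Calls block until the motion is done:
- manip.move_to(position, orientation): joint-space move of the TCP to a pose.
- manip.servo_line(position, orientation=None, rate=0.15): straight line of the TCP; orientation=None keeps the orientation; rate is the mean speed in m/s.
- manip.set_joints(angles): joint-space move.
- manip.command_gripper(opening, f_grip=None): finger opening in m; f_grip is the grip in N (None keeps the last); returns when the fingers have stopped.
- manip.hold(seconds).
- manip.solve_ik(position, orientation): joint angles nearest the present ones, or None.
- manip.camera(name): name is "scene" or "side" or "wrist"; returns a dict with "image" (384x512x3 uint8, red, green, blue), "fx", "fy", "cx", "cy" (pixels), "cam_to_world" (4x4, takes a point from camera to world coordinates); the wrist camera has in their place "mount" (4x4, takes a point from camera to tool coordinates, whose origin is the TCP and whose axes are the flange's). Camera axes: x right, y down, z forward; pixel columns grow to the right and rows downward; lengths in m; the calibration is good to about 2 mm. A picture is of the moment at which its call begins: read the wrist's pose just before it. There is no depth.
A pose or a line that the arm cannot do raises manip.IKError and nothing moves.
- manip.sign_off(): hands the job in; it is judged then, once.
Readings, each from a call of its own:
- manip.get_time(): time.
- manip.get_joint_positions(): joint angles.
- manip.get_joint_vel(): joint speeds.
- manip.get_tau(): joint torques, N m.
- manip.get_position(): TCP position.
- manip.get_ee_rot(): TCP orientation.
- manip.get_contact_force(): force on the tool from outside, world axes, zero at the start.
- manip.get_torque(): the same for the moment, N m.
- manip.get_width(): finger opening in m.
- manip.get_grip_force(): force on a finger pad.
Only numpy, scipy, OpenCV 4.12 (cv2) and the standard library are available. Lean on these libraries where they do the work, as an engineer would, in place of code of your own. Each camera call takes 0.05 s, during which the arm holds its last target. There are 200 camera calls.

## Working session

There is one attempt and no reset: what is moved stays moved. The work goes in short steps, each a Python script; the robot and the scene stay as the last script left them, time stands still between calls to the robot, and variables do not carry over. Pictures are saved under pics/ and viewed, at most 14 in all, crops included, and the job is handed in when it is done.

```bash
mkdir -p pics
cat > h.py <<'E'
import numpy as np, cv2
from rig import manip as m
from scipy.spatial.transform import Rotation as R
def shot(cam,name=None):
    if cam=='wrist':
        T=np.eye(4);T[:3,3]=m.get_position();T[:3,:3]=R.from_rotvec(m.get_ee_rot()).as_matrix()
    c=m.camera(cam)
    c['T']=T@np.array(c['mount']) if cam=='wrist' else np.array(c['cam_to_world'])
    if name: cv2.imwrite(f'pics/{name}.png',c['image'][:,:,::-1])
    return c
def ray(c,u,v,z):
    d=c['T'][:3,:3]@np.array([(u-c['cx'])/c['fx'],(v-c['cy'])/c['fy'],1.]);o=c['T'][:3,3]
    return o+d*(z-o[2])/d[2]
def proj(c,p):
    q=np.linalg.inv(c['T'])@np.append(p,1); return np.array([c['fx']*q[0]/q[2]+c['cx'],c['fy']*q[1]/q[2]+c['cy']])
def down(yaw): # tool down, tool y axis at angle yaw+90deg: tool x at yaw
    return (R.from_euler('z',yaw)*R.from_euler('x',np.pi)).as_rotvec()
E
python3 - <<'E'
from h import *
for n in ['scene','side','wrist']:
    c=shot(n,n+'0'); print(n,c['fx'],c['T'].round(3).tolist())
print(m.get_ee_rot(),m.get_time(), R.from_rotvec(m.get_ee_rot()).as_matrix().round(2).tolist())
a=cv2.imread('pics/scene0.png');b=cv2.imread('pics/side0.png')
cv2.imwrite('pics/s0.png',cv2.resize(a,(800,600),interpolation=cv2.INTER_CUBIC))
cv2.imwrite('pics/d0.png',cv2.resize(b,(800,600),interpolation=cv2.INTER_CUBIC))
E
```

```text
scene 441.7648888842854 [[-0.437, 0.773, -0.46, 1.064], [0.899, 0.375, -0.226, 0.343], [-0.002, -0.512, -0.859, 1.085], [0.0, 0.0, 0.0, 1.0]]
side 385.28510722803054 [[0.995, -0.056, 0.081, 0.44], [-0.098, -0.564, 0.82, -0.753], [-0.001, -0.824, -0.566, 0.644], [0.0, 0.0, 0.0, 1.0]]
wrist 312.094755012387 [[0.314, -0.917, -0.245, 0.258], [-0.95, -0.304, -0.079, -0.573], [-0.002, 0.258, -0.966, 0.372], [0.0, 0.0, 0.0, 1.0]]
[-3.10033059e+00 -5.00064693e-01  2.60265986e-04] 0.15 [[0.95, 0.31, -0.0], [0.31, -0.95, 0.0], [0.0, -0.0, -1.0]]
```

View pics/s0.png

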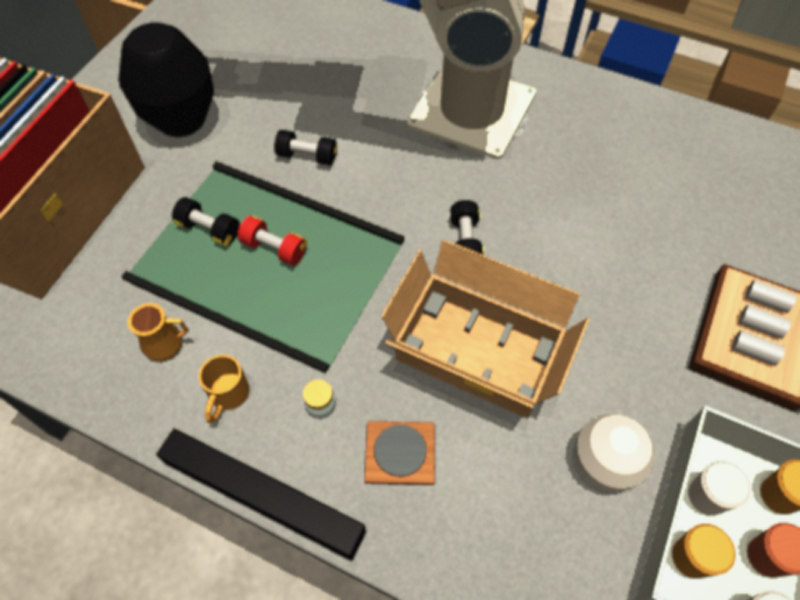

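View pics/d0.png

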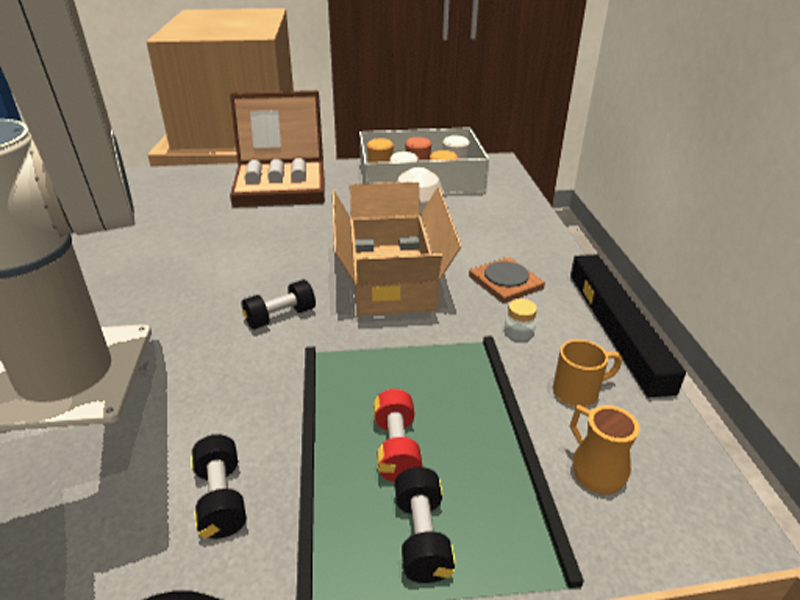

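The scene view (800x600) shows the mat with black (205,222) and red (270,240) dumbbells almost end to end. Two more black ones lie off the mat at (305,148) and (466,228), and there is no blue one. The carton is at (480,345). The side view shows stickers at red (385,465) and black (443,573).

Run:
```python
from h import *
s=512/800
c=shot('scene')
for n,u,v,z in [('blackmat',205,222,.028),('red',271,240,.028),('blackA',305,148,.028),('blackB',466,228,.028),('matcorners',216,165,.014),('m',403,240,.014),('m',326,367,.014),('m',126,275,.014)]:
    p=ray(c,u*s,v*s,z); print(n,p.round(3),np.hypot(*p[:2]).round(3))
p=[ray(c,u*s,v*s,.028)[:2] for u,v in [(205,222),(271,240)]]; q=(p[0]+p[1])/2
print(m.solve_ik([q[0]-.04,q[1],.40],down(0)))
m.move_to([q[0]-.06,q[1],.33],down(0))
w=shot('wrist','w1');cv2.imwrite('pics/w1b.png',cv2.resize(w['image'][:,:,::-1],(800,600),interpolation=cv2.INTER_CUBIC))
print(m.get_position(),w['T'].round(3).tolist())
```

```text
blackmat [ 0.521 -0.331  0.028] 0.617
red [ 0.502 -0.196  0.028] 0.539
blackA [ 0.276 -0.253  0.028] 0.375
blackB [0.318 0.12  0.028] 0.34
matcorners [ 0.384 -0.401  0.014] 0.555
m [0.386 0.021 0.014] 0.386
m [0.679 0.017 0.014] 0.679
m [ 0.678 -0.402  0.014] 0.788
[-5.31680610e-01  1.55439459e-01  1.65352439e+00 -4.44089210e-16
  1.33262880e+00  1.03911572e+00]
[ 0.45130279 -0.26432683  0.32980082] [[-0.001, -0.966, -0.258, 0.516], [-1.0, 0.001, 0.001, -0.264], [-0.001, 0.258, -0.966, 0.45], [0.0, 0.0, 0.0, 1.0]]
```

View pics/w1b.png

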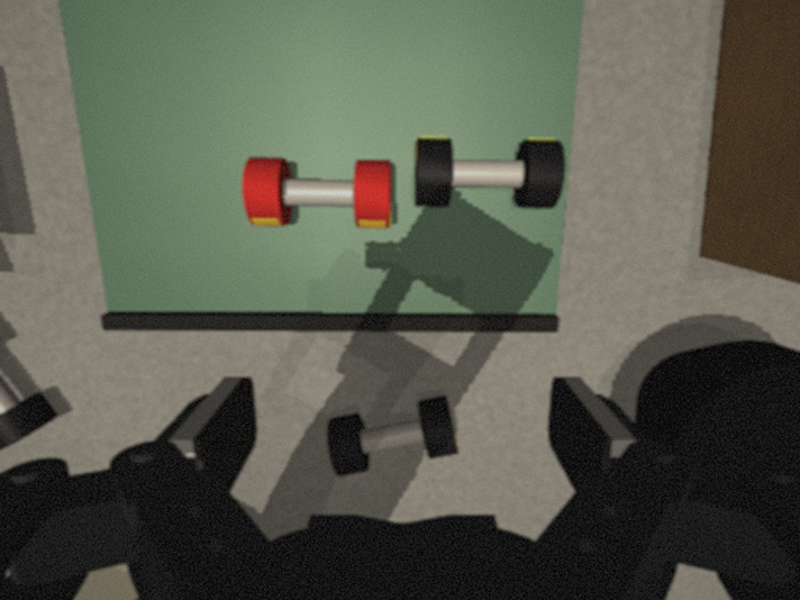

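The wrist view (800x600) shows red with its bar at (318,192) and stickers on the -x side at (265,220) and (372,223). The mat black has its bar at (488,173) and stickers on the +x side at (432,138) and (540,138). Another black lies at (393,435), off the mat.

The black candidates in the scene view are (205,222) at 0.617 m from the base, (305,148) at 0.375 m and (466,228) at 0.34 m. The one on the mat, (205,222), is farthest, so it is db_black. I'll confirm that in one crop and measure positions and sticker angles.

```bash
cat >> h.py <<'E'
def masks(c):
    h=cv2.cvtColor(cv2.GaussianBlur(c['image'],(3,3),0),cv2.COLOR_RGB2HSV).astype(int); H,S,V=h[...,0],h[...,1],h[...,2]
    return dict(bar=(S<60)&(V>95),yel=(H>18)&(H<36)&(S>130)&(V>90),red=((H<8)|(H>172))&(S>150)&(V>60),dark=(V<55))
def bars(c,lo=(.40,-.40),hi=(.67,.01)):
    """white bars over the mat -> list of (centre xy, unit axis dir, colour)"""
    M=masks(c); n,l,st,ce=cv2.connectedComponentsWithStats(M['bar'].astype('uint8')); out=[]
    for i in range(1,n):
        if st[i,4]<60 or st[i,4]>4000: continue
        p=ray(c,*ce[i],.028)[:2]
        if not(lo[0]<p[0]<hi[0] and lo[1]<p[1]<hi[1]): continue
        v,u=np.nonzero(l==i); q=np.array([ray(c,a,b,.028)[:2] for a,b in zip(u,v)])
        (cx,cy),(w,h),_=r=cv2.minAreaRect((q*1000).astype('float32')); b=cv2.boxPoints(r)
        if not(28<max(w,h)<75 and min(w,h)<32): continue
        e=max([b[1]-b[0],b[2]-b[1]],key=np.linalg.norm); e=e/np.linalg.norm(e); e=e if abs(e[1])<abs(e[0])and e[0]>0 or abs(e[1])>=abs(e[0]) and e[1]>0 else -e
        cen=np.array([cx,cy])/1000
        # colour: sample around head centre
        k=proj(c,[*(cen+e*.044),.05]).astype(int); s=np.s_[max(k[1]-6,0):k[1]+7,max(k[0]-6,0):k[0]+7]
        out.append((cen,e,'red' if M['red'][s].sum()>M['dark'][s].sum() else 'black',(w,h)))
    return out
def sticker(c,cen,e,z=.028):
    """angles (deg, + = tipped to the side n=(e rotated -90)) of rim-sticker pixels, by casting rays onto head cylinder"""
    a=np.array([e[0],e[1],0]); n=np.array([e[1],-e[0],0]); o=c['T'][:3,3]-np.array([*cen,z])
    v,u=np.nonzero(masks(c)['yel']); r=[]
    for x,y in zip(u,v):
        d=c['T'][:3,:3]@np.array([(x-c['cx'])/c['fx'],(y-c['cy'])/c['fy'],1.])
        A=np.array([d@n,d[2]]);B=np.array([o@n,o[2]]); q=A@A;b=A@B;k=b*b-q*(B@B-.028**2)
        if k<0: continue
        t=(-b-k**.5)/q; P=o+t*d
        if .028<abs(P@a)<.060: r.append(np.degrees(np.arctan2(P@n,P[2])))
    # end faces
    f=[]
    for s in (-1,1):
        for x,y in zip(u,v):
            d=c['T'][:3,:3]@np.array([(x-c['cx'])/c['fx'],(y-c['cy'])/c['fy'],1.])
            if s*(d@a)>=0: continue
            P=o+d*((s*.0585-o@a)/(d@a)); rr=np.hypot(P@n,P[2])
            if rr<.0275: f.append((np.degrees(np.arctan2(P@n,P[2])),rr))
    return r,f
def rep(c):
    for b in bars(c):
        r,f=sticker(c,b[0],b[1]); f=np.array(f)
        print(b[2],b[0].round(4),'yaw',np.degrees(np.arctan2(b[1][1],b[1][0])).round(1),'wh',np.round(b[3]),'rim',len(r),np.percentile(r,[2,50,98]).round() if r else '','face',len(f),np.median(f,0).round(3) if len(f) else '')
E
python3 - <<'E'
from h import *
w=shot('wrist');d=shot('side')
rep(w);print();rep(d)
a=w['image'][70:150,140:380,::-1];b=d['image'][240:375,230:300,::-1]
A=cv2.resize(a,None,fx=2.2,fy=2.2,interpolation=cv2.INTER_CUBIC);B=cv2.resize(b,None,fx=4,fy=4,interpolation=cv2.INTER_CUBIC)[:540]
o=np.zeros((540,A.shape[1]*1+B.shape[1]*1,3),'uint8')[:,:800];o[:A.shape[0],:A.shape[1]]=A;
o[:540,800-B.shape[1] if A.shape[1]+B.shape[1]>800 else A.shape[1]:][:, :B.shape[1]]=B[:, :]
cv2.imwrite('pics/crop1.png',o)
E
```

```text
black [ 0.4113 -0.2932] yaw 89.9 wh [65. 29.] rim 0  face 0 

black [ 0.4075 -0.3152] yaw 87.9 wh [69. 30.] rim 0  face 0
```

View pics/crop1.png

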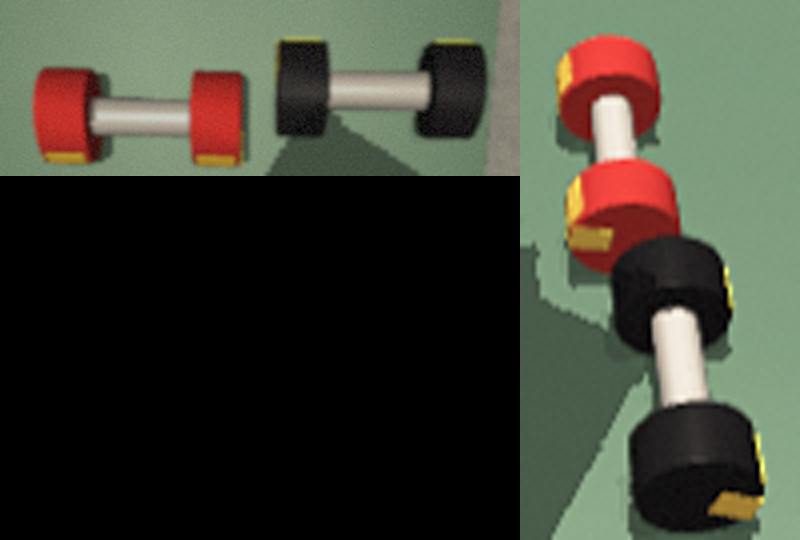

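The crop confirms the pair on the mat: red's sticker is on its -x side, tilted slightly down. The farthest black, db_black, has its sticker on the +x side, pointing below horizontal. Next I'll fix the bar mask.

Run:
```python
from h import *
for n,pts in [('wrist',[(204,123),(312,110),(170,141),(276,88),(200,80),(275,230)]),('side',[(254,274),(270,330),(247,305),(284,366),(230,330)])]:
    c=shot(n);h=cv2.cvtColor(c['image'],cv2.COLOR_RGB2HSV)
    for p in pts: print(n,p,h[p[1]-1:p[1]+2,p[0]-1:p[0]+2].reshape(-1,3).mean(0).round())
    M=masks(c);N,l,st,ce=cv2.connectedComponentsWithStats(M['bar'].astype('uint8'))
    print([(s[4],k.round().tolist(),ray(c,*k,.028)[:2].round(3).tolist()) for s,k in zip(st[1:],ce[1:]) if s[4]>60])
```

```text
wrist (204, 123) [ 39.  16. 203.]
wrist (312, 110) [ 23.  28. 198.]
wrist (170, 141) [ 22. 191. 172.]
wrist (276, 88) [ 33. 116. 114.]
wrist (200, 80) [ 52.  47. 153.]
wrist (275, 230) [20. 31. 87.]
[(np.int32(106145), [225.0, 134.0], [0.487, -0.221]), (np.int32(547), [274.0, 192.0], [0.407, -0.287]), (np.int32(597), [282.0, 220.0], [0.366, -0.3]), (np.int32(77), [2.0, 258.0], [0.308, 0.113]), (np.int32(335), [252.0, 281.0], [0.268, -0.256]), (np.int32(610), [69.0, 374.0], [0.096, 0.048]), (np.int32(637), [445.0, 374.0], [0.096, -0.574])]
side (254, 274) [ 17.  20. 242.]
side (270, 330) [ 18.  20. 242.]
side (247, 305) [  2. 189. 113.]
side (284, 366) [ 21. 174. 161.]
side (230, 330) [61. 51. 91.]
[(np.int32(104450), [206.0, 230.0], [0.405, -0.033]), (np.int32(30864), [449.0, 112.0], [1.357, 0.579]), (np.int32(400), [170.0, 82.0], [0.241, 1.036]), (np.int32(346), [221.0, 79.0], [0.483, 1.063]), (np.int32(118), [191.0, 108.0], [0.348, 0.718]), (np.int32(113), [162.0, 109.0], [0.233, 0.718]), (np.int32(109), [176.0, 109.0], [0.29, 0.72]), (np.int32(70), [373.0, 272.0], [0.758, -0.206]), (np.int32(304), [206.0, 329.0], [0.403, -0.311]), (np.int32(206), [210.0, 379.0], [0.408, -0.406])]
```

```bash
sed -i "s/return dict(bar=(S<60)&(V>95)/r_=c['image'].astype(int); return dict(bar=(S<50)\&(V>110)\&(r_[...,0]>r_[...,1]-6)/; s/(H<36)&(S>130)&(V>90)/(H<36)\&(S>100)\&(V>80)/" h.py
python3 - <<'E'
from h import *
rep(shot('wrist'));print();rep(shot('side'));print();rep(shot('scene'))
E
```

```text
black [ 0.5167 -0.336 ] yaw 89.9 wh [59. 21.] rim 45 [68. 80. 80.] face 0 
red [ 0.5011 -0.193 ] yaw 89.9 wh [57. 21.] rim 136 [-71. -56. -47.] face 0 

red [ 0.5046 -0.1793] yaw 84.4 wh [43. 19.] rim 16 [-78. -61. -44.] face 49 [-1.04046e+02  2.40000e-02]
black [ 0.5187 -0.3215] yaw 88.2 wh [49. 21.] rim 8 [63. 70. 75.] face 11 [1.43506e+02 2.50000e-02]

black [ 0.5162 -0.3436] yaw 83.7 wh [55. 23.] rim 7 [70. 83. 99.] face 24 [1.20011e+02 2.40000e-02]
red [ 0.5004 -0.204 ] yaw 85.8 wh [47. 23.] rim 2 [-52. -52. -52.] face 0
```

```bash
cat >> h.py <<'E'
def best(yaw):
    return down(yaw)
def look(q=(.51,-.264),h=.33):
    m.move_to([q[0]-.06,q[1],h],down(0)); m.hold(.3); return shot('wrist')
def roll(cen,D,op=.04,z=.036,yaw=np.pi/2):
    """straddle the bar at cen and push it by D along world x"""
    o=down(yaw); g=(op-.022)/2; s=np.sign(D)
    m.move_to([*cen,.14],o); m.command_gripper(op); m.servo_line([*cen,z],o,.12)
    m.servo_line([cen[0]+s*(g-.003),cen[1],z],o,.05)
    m.servo_line([cen[0]+D+s*g,cen[1],z],o,.03); m.hold(.3)
    m.servo_line([cen[0]+D,cen[1],z],o,.03); m.hold(.3)
    m.servo_line([cen[0]+D,cen[1],.14],o,.12)
E
python3 - <<'E'
from h import *
for y in (np.pi/2,-np.pi/2): print(y,m.solve_ik([.51,-.26,.036],down(y)))
roll((.501,-.193),.034,yaw=np.pi/2 if m.solve_ik([.51,-.26,.036],down(np.pi/2)) is not None else -np.pi/2)
print(m.get_contact_force())
rep(look()); print(m.get_time());shot('side','side2')
E
```

```text
1.5707963267948966 [-4.92249258e-01  6.71904202e-01  1.84253007e+00 -4.44089210e-16
  6.27158386e-01 -4.92249258e-01]
-1.5707963267948966 None
[-0.05179463 -0.62387345  0.23392649]
black [ 0.537  -0.1931] yaw 88.1 wh [58. 22.] rim 985 [-37.  -5.  25.] face 0 
black [ 0.5168 -0.3355] yaw 90.0 wh [59. 21.] rim 46 [67. 78. 79.] face 0 
10.2833
```

```bash
sed -i "s/'red' if M\['red'\]\[s\].sum()>M\['dark'\]\[s\].sum() else 'black'/'red' if M['red'][max(k[1]-14,0):k[1]+15,max(k[0]-14,0):k[0]+15].sum()>100 else 'black'/" h.py
python3 - <<'E'
from h import *
roll((.5168,-.3355),-.048)
rep(look()); print(m.get_time())
d=shot('side');rep(d)
cv2.imwrite('pics/side3.png',cv2.resize(d['image'][200:384,200:400,::-1],None,fx=3,fy=3,interpolation=cv2.INTER_CUBIC))
E
```

```text
red [ 0.537  -0.1934] yaw 88.4 wh [58. 22.] rim 973 [-38.  -5.  25.] face 0 
black [ 0.4694 -0.3354] yaw 90.0 wh [58. 16.] rim 1011 [-17.  11.  45.] face 12 [1.04529e+02 4.00000e-03]
19.0
red [ 0.54   -0.1797] yaw 87.2 wh [43. 20.] rim 124 [-37.  -7.  23.] face 109 [0.257 0.017]
black [ 0.4701 -0.3202] yaw 92.3 wh [20. 48.] rim 266 [-21.  12.  56.] face 188 [2.2976e+01 1.6000e-02]
```

View pics/side3.png

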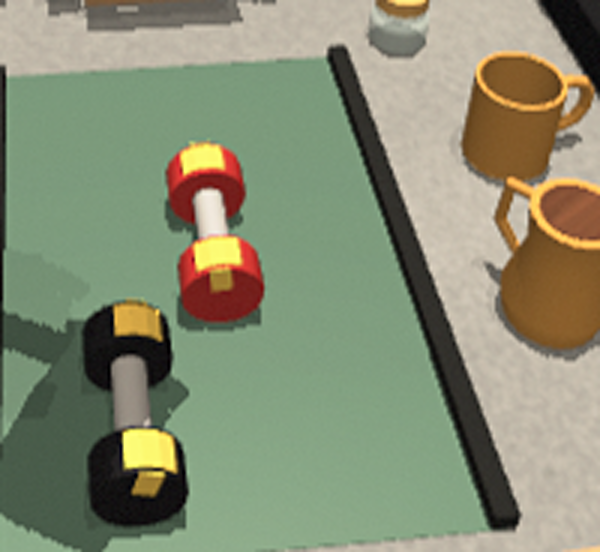

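The side crop shows red's stickers facing up at (205,160) and (218,252). Black's are tipped to +x by about 14° at (137,320) and (150,450), so I'll roll it a further 6.5 mm toward -x.

Run:
```python
from h import *
roll((.469,-.3354),-.0065)
rep(look()); print(m.get_time())
rep(shot('side'))
```

```text
red [ 0.5369 -0.1934] yaw 88.3 wh [58. 22.] rim 971 [-37.  -5.  25.] face 0 
black [ 0.4708 -0.336 ] yaw 90.0 wh [57. 16.] rim 1009 [-18.  14.  48.] face 37 [2.3036e+01 2.2000e-02]
26.375
red [ 0.54   -0.1797] yaw 87.2 wh [43. 20.] rim 124 [-37.  -7.  23.] face 109 [0.237 0.018]
black [ 0.4708 -0.3204] yaw 91.4 wh [20. 48.] rim 267 [-17.  15.  58.] face 184 [3.4801e+01 1.5000e-02]
```

Run:
```python
from h import *
o=down(np.pi/2); x,y=.4695,-.3356; z=.036
m.move_to([x,y,.14],o); m.command_gripper(.04); print('w',m.get_width()); m.servo_line([x,y,z],o,.12)
f0=np.array(m.get_contact_force())
def go(X):
    m.servo_line([X,y,z],o,.03); m.hold(.3); print(round(X,4),m.get_position().round(4) if hasattr(m.get_position(),'round') else m.get_position(),(np.array(m.get_contact_force())-f0).round(2))
for k in (.006,.010,.014,.018): go(x-k)
c=shot('wrist','w4'); cv2.imwrite('pics/w4b.png',cv2.resize(c['image'][:,:,::-1],(640,480)))
rep(shot('side'))
```

```text
w 0.04026420899107136
0.4635 [ 0.4636 -0.3356  0.036 ] [ 1.87  0.19 -0.43]
0.4595 [ 0.4595 -0.3356  0.036 ] [1.61 1.29 0.22]
0.4555 [ 0.4556 -0.3356  0.036 ] [ 0.77  0.2  -0.34]
0.4515 [ 0.4516 -0.3356  0.036 ] [ 0.62  0.97 -0.85]
red [ 0.54   -0.1797] yaw 87.2 wh [43. 20.] rim 124 [-37.  -7.  23.] face 109 [0.237 0.018]
black [ 0.4519 -0.3232] yaw 89.4 wh [39. 16.] rim 181 [-49. -15.  13.] face 146 [-3.3902e+01  1.6000e-02]
```

View pics/w4b.png

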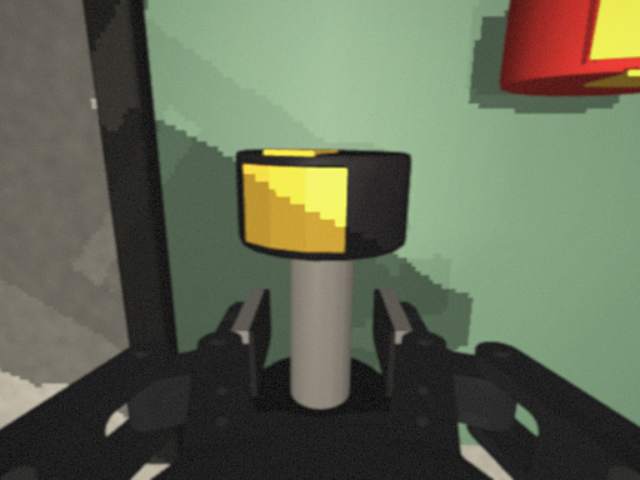

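The wrist view shows the bar at (320,330), centred between the fingers, with the sticker now tipped to -x by about 17°. It coasts after a push, so I'll narrow the straddle and bring it back about 8 mm.

```bash
cat >> h.py <<'E'
def meas(c,cen,e=(0,1)):
    r,f=sticker(c,np.array(cen),np.array(e)); return np.percentile(r,[2,50,98]).round(1) if len(r) else None
E
python3 - <<'E'
from h import *
o=down(np.pi/2); y=-.3356; z=.036
m.command_gripper(.027); print(m.get_width(), meas(shot('side'),(.4515,y)))
m.servo_line([.4597,y,z],o,.02); m.hold(.4)
c=shot('side');print(meas(c,(.4597,y)))
m.servo_line([.4597,y,.14],o,.08)
c=look();rep(c);rep(shot('side'));print(m.get_time())
E
```

```text
0.02711551492919211 [-49.  -15.6  13.1]
[-25.9   5.3  39.5]
red [ 0.537  -0.1934] yaw 88.2 wh [58. 22.] rim 973 [-37.  -5.  25.] face 0 
black [ 0.4621 -0.3347] yaw 90.0 wh [56. 15.] rim 1002 [-34.   1.  32.] face 21 [-11.783   0.024]
red [ 0.54   -0.1797] yaw 87.2 wh [43. 20.] rim 125 [-37.  -8.  23.] face 109 [0.237 0.018]
black [ 0.4626 -0.3199] yaw 90.0 wh [19. 48.] rim 290 [-32.   1.  36.] face 191 [3.996 0.015]
36.2917
```

Both stickers are now up, within about 6°. Next is the carton pose.

Run:
```python
from h import *
c=shot('scene'); p=ray(c,480*.64,345*.64,.005); print(p)
m.move_to([p[0]-.07,p[1],.40],down(0)); m.hold(.2)
w=shot('wrist','w5'); cv2.imwrite('pics/w5b.png',cv2.resize(w['image'][:,:,::-1],(800,600),interpolation=cv2.INTER_CUBIC)); print(m.get_position())
print(meas(shot('side'),(.4597,-.3356)),meas(shot('side'),(.537,-.1934)))
```

```text
[0.52220769 0.23553626 0.005     ]
[0.45246344 0.23498839 0.39987676]
[-25.1   6.3  42.6] [-33.1  -2.9  27.3]
```

View pics/w5b.png

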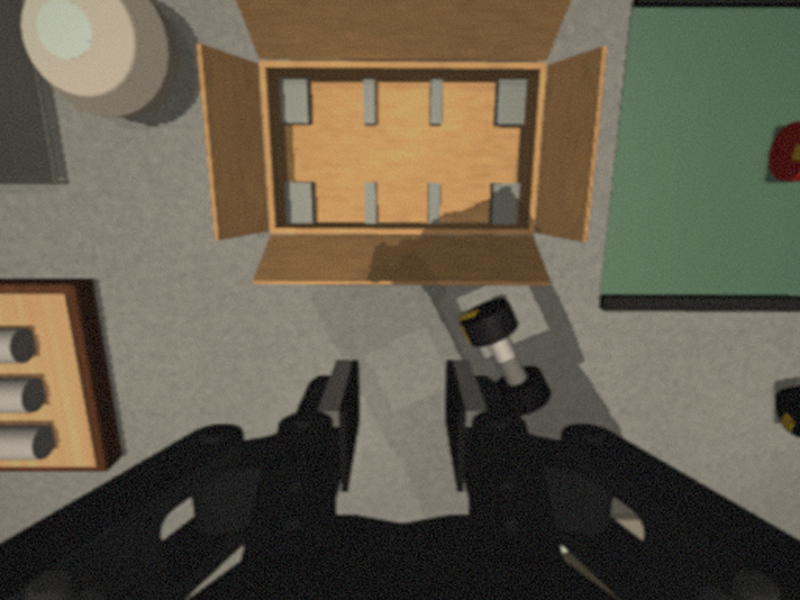

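The wrist view shows the carton rim corners at (260,63), (546,63), (537,233) and (270,232). The foam ridges are at (297,101), (370,101), (436,101), (511,102), (300,202), (371,202), (433,202) and (505,203). All flaps are open and leaning outward.

Run:
```python
from h import *
w=shot('wrist'); P=lambda u,v,z: ray(w,u*.64,v*.64,z)[:2]
a=np.array([P(u,v,.069) for u,v in [(260,63),(546,63),(537,233),(270,232)]])
print('rim',a.round(4).tolist(),a.mean(0).round(4))
b=np.array([P(u,v,.023) for u,v in [(370,101),(436,101),(371,202),(433,202),(297,101),(511,102),(300,202),(505,203)]])
print('foam',b.round(4).tolist(),b.mean(0).round(4))
e=(a[0]+a[3]-a[1]-a[2]);f=b[0]+b[2]-b[1]-b[3]
print(np.degrees(np.arctan2(-e[0],e[1])),np.degrees(np.arctan2(-f[0],f[1])))
# flap free-edge: middle px, hinge known; solve angle
cx,cy=a.mean(0)
for n,(u,v),ax,s in [('left',(207,142),1,1),('right',(595,142),1,-1),('near',(401,283),0,-1)]:
    for th in np.arange(1.57,2.7,.1):
        L=.07; off=(.122 if ax else .073)-L*np.cos(th); z=(.068 if ax else .072)+L*np.sin(th)
        p=np.array([cx,cy,z]); p[ax]+=s*off; q=proj(w,p)/.64
        print(n,round(th,2),q.round()) if abs(q[0 if ax else 1]-(u if ax else v))<9 else 0
for k in (.064,0,-.064):
  for yaw in (0,np.pi): 
    q=m.solve_ik([cx,cy+k,.036],down(yaw)); print(k,yaw,None if q is None else np.round(q,2))
```

```text
rim [[0.6078, 0.3551], [0.6074, 0.1134], [0.4643, 0.111], [0.4656, 0.3568]] [0.5363 0.2341]
foam [[0.5839, 0.2655], [0.5838, 0.2029], [0.49, 0.2662], [0.4899, 0.2043], [0.584, 0.3347], [0.5828, 0.1317], [0.4901, 0.3371], [0.4888, 0.1324]] [0.5367 0.2343]
-0.19524897469360986 -0.0874441790949165
left 1.87 [214. 148.]
left 1.97 [206. 148.]
left 2.07 [200. 148.]
right 1.87 [593. 147.]
right 1.97 [601. 147.]
near 1.97 [404. 278.]
near 2.07 [404. 285.]
near 2.17 [404. 291.]
0.064 0 [ 0.49  0.71  1.75 -0.    0.68  2.06]
0.064 3.141592653589793 [ 0.49  0.71  1.75 -0.    0.68 -1.08]
0 0 [ 0.39  0.68  1.81 -0.    0.64  1.96]
0 3.141592653589793 [ 0.39  0.68  1.81 -0.    0.64 -1.18]
-0.064 0 [ 0.29  0.66  1.86 -0.    0.61  1.86]
-0.064 3.141592653589793 [ 0.29  0.66  1.86 -0.    0.61 -1.28]
```

The carton centre is (0.5365, 0.2342) with yaw 0. I'll place red first, in the left groove.

```bash
cat >> h.py <<'E'
C=np.array([.5365,.2342])
def pick(cen,e,z=.031):
    yaw=np.arctan2(e[1],e[0]); o=down(yaw)
    m.move_to([*cen,.14],o); m.command_gripper(.05); m.servo_line([*cen,z],o,.12)
    m.command_gripper(.0,80); print('grip',m.get_width(),m.get_grip_force())
    m.servo_line([*cen,.08],o,.08); print('lift',m.get_width(),m.get_grip_force()); return o
def place(dy,yaw=np.pi):
    p=[C[0],C[1]+dy]; o=down(yaw); x=m.get_position(); 
    m.servo_line([x[0],x[1],.21],None,.15)
    m.move_to([*p,.22],o); print('carry',m.get_width(),m.get_grip_force())
    m.servo_line([*p,.06],o,.12);m.servo_line([*p,.0365],o,.03)
    print('down',m.get_width(),m.get_grip_force(),m.get_contact_force())
    m.command_gripper(.045); m.hold(.3); m.servo_line([*p,.22],o,.12)
E
python3 - <<'E'
from h import *
c=look();rep(c);b=[x for x in bars(c) if x[2]=='red'][0]
pick(b[0],b[1]); place(.064); print(m.get_time())
m.move_to([C[0]-.07,C[1],.40],down(0)); m.hold(.2)
w=shot('wrist','w6'); cv2.imwrite('pics/w6b.png',cv2.resize(w['image'][:,:,::-1],(640,480),interpolation=cv2.INTER_CUBIC))
E
```

```text
black [ 0.5371 -0.1936] yaw 90.0 wh [21. 57.] rim 983 [-37.  -6.  25.] face 0 
black [ 0.4626 -0.3351] yaw 90.0 wh [15. 55.] rim 994 [-34.   1.  29.] face 12 [-8.5947e+01  4.0000e-03]Traceback (most recent call last):
  File "<stdin>", line 2, in <module>
IndexError: list index out of range
```

Run:
```python
from h import *
pick((.537,-.1935),(np.cos(np.radians(89)),np.sin(np.radians(89)))); place(.064); print(m.get_time())
m.move_to([C[0]-.07,C[1],.40],down(0)); m.hold(.2)
w=shot('wrist','w6'); cv2.imwrite('pics/w6b.png',cv2.resize(w['image'][:,:,::-1],(640,480),interpolation=cv2.INTER_CUBIC))
```

```text
grip 0.019746194720551787 77.9123604297638
lift 0.019660116095861244 78.26985597610474
carry 0.01937226112688306 79.70344662666321
down 0.019936486812310448 81.00459694862366 [-3.9130405  -1.32962719  5.22281001]
52.1167
```

View pics/w6b.png

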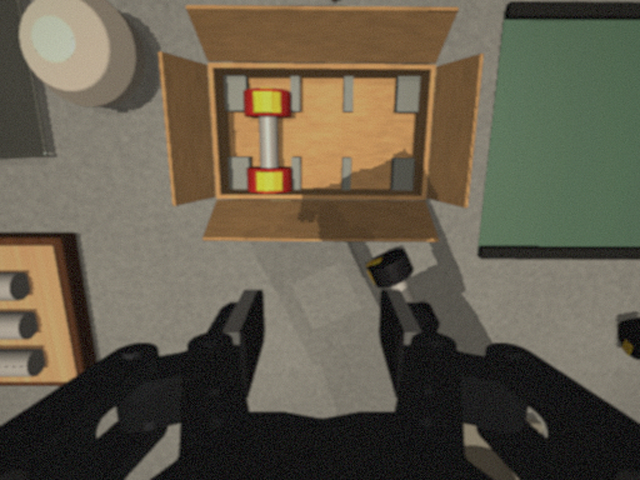

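Red lies in the left groove at (268,140), sticker up. Now I'll re-check black and pick it.

```bash
cat >> h.py <<'E'
def groove(c,dy,col=None):
    """rim sticker angle + end x-extent of yellow in groove"""
    cen=C+[0,dy]; r,f=sticker(c,cen,np.array([1.,0.]),.033); return len(r),np.percentile(r,[2,50,98]).round() if r else None
E
python3 - <<'E'
from h import *
print('red',groove(shot('wrist'),.064))
c=look();rep(c);b=min(bars(c),key=lambda b:abs(b[0][1]+.335))
print(meas(c,(.460,-.335)))
if abs(b[0][0]-.4623)<.004 and abs(b[0][1]+.335)<.004:
    pick((.4605,-.335),(0,1)); place(-.064); print(m.get_time())
    m.move_to([C[0]-.07,C[1],.40],down(0)); m.hold(.2)
    w=shot('wrist','w7'); cv2.imwrite('pics/w7b.png',cv2.resize(w['image'][:,:,::-1],(640,480),interpolation=cv2.INTER_CUBIC))
    print(groove(w,.064),groove(w,-.064))
E
```

```text
red (568, array([-27.,   5.,  36.]))
black [ 0.4626 -0.3351] yaw 90.0 wh [15. 55.] rim 991 [-34.   1.  29.] face 12 [-8.9957e+01  5.0000e-03]
[-27.3   6.1  35.5]
grip 0.01984162779136444 77.92360782623291
lift 0.019911040473154642 78.29848766326904
carry 0.02004260160072271 78.30552935600281
down 0.01979644211570293 79.68825101852417 [-4.09330016 -0.91408661  5.40249498]
68.7333
(568, array([-27.,   5.,  36.])) (858, array([-38.,  -4.,  29.]))
```

View pics/w7b.png

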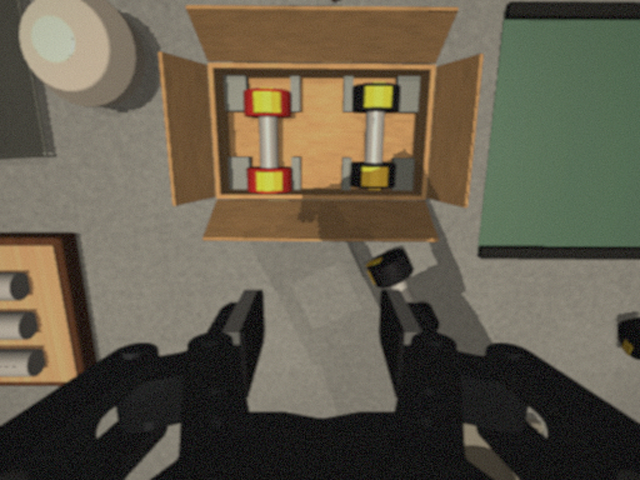

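The wrist view shows black in the right groove at (375,137) with its sticker up, and red still good at (268,140). Next I'll fold the end flaps by following an arc from outside with closed fingers.

```bash
cat >> h.py <<'E'
def fold(name,r=.055,end=.02):
    ax,s,h,hz=dict(left=(1,1,.122,.068),right=(1,-1,.122,.068),near=(0,-1,.073,.072),far=(0,1,.073,.072))[name]
    ys=[np.pi/2,-np.pi/2] if ax else [0,np.pi]
    def P(off,ztip):
        p=np.array([C[0],C[1],ztip+.022]); p[ax]+=s*off; return p
    sol=[(abs(q[5]),y) for y in ys if (q:=m.solve_ik(P(h+.06,.11),down(y))) is not None]
    o=down(min(sol)[1]); m.command_gripper(0.)
    m.move_to(P(h+.06,.23),o); m.servo_line(P(h+.06,.11),o,.15); f0=np.array(m.get_contact_force()); mx=0
    for th in np.linspace(1.9,end,11):
        m.servo_line(P(h-r*np.cos(th)+.004*np.sin(th)+.011,hz+r*np.sin(th)+.004*np.cos(th)),o,.07)
        mx=max(mx,np.linalg.norm(np.array(m.get_contact_force())-f0))
    m.hold(.3); print(name,'fmax',round(mx,1),(np.array(m.get_contact_force())-f0).round(1))
    p=m.get_position(); m.servo_line([p[0],p[1],.25],None,.15)
E
python3 - <<'E'
from h import *
fold('left');fold('right');print(m.get_time())
m.move_to([C[0]-.07,C[1],.40],down(0)); m.hold(.2)
w=shot('wrist','w8');d=shot('side')
A=cv2.resize(w['image'][:200,100:400,::-1],(480,320));B=cv2.resize(d['image'][100:220,200:320,::-1],(320,320))
cv2.imwrite('pics/w8b.png',np.hstack([A,B]))
E
```

```text
left fmax 1.6 [-0.2 -0.5 -0.8]
right fmax 1.8 [-0.9 -0.5 -0.5]
86.7167
```

View pics/w8b.png

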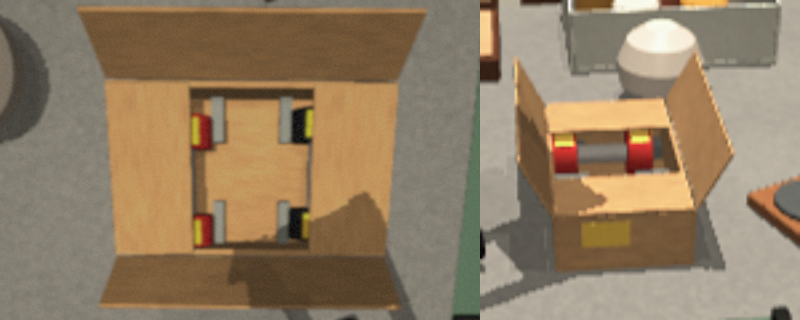

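The end flaps look flat, with free edges at x=190 and x=313 in the left crop, and the long flaps are still open. I'll check the angles numerically.

Run:
```python
from h import *
w=shot('wrist')
for n,s,u in [('left',1,190),('right',-1,313)]:
    u=u*300/480+100
    print(n,u,[(th,proj(w,[C[0],C[1]+s*(.122-.07*np.cos(th)),.070+.07*np.sin(th)]).round(1).tolist()) for th in (0,.1,.2,.4)])
```

```text
left 218.75 [(0, [219.8, 107.3]), (0.1, [218.9, 107.3]), (0.2, [217.5, 107.2]), (0.4, [213.1, 107.1])]
right 295.625 [(0, [294.7, 107.3]), (0.1, [295.6, 107.2]), (0.2, [297.0, 107.1]), (0.4, [301.4, 107.0])]
```

```bash
cat >> h.py <<'E'
def press(name,r=.06,lo=.062):
    ax,s,h,hz=dict(left=(1,1,.122,.068),right=(1,-1,.122,.068),near=(0,-1,.073,.072),far=(0,1,.073,.072))[name]
    p=np.array([C[0],C[1],0]); p[ax]+=s*(h-r)
    ys=[np.pi/2,-np.pi/2] if ax else [0,np.pi]
    sol=[(abs(q[5]),y) for y in ys if (q:=m.solve_ik([p[0],p[1],.1],down(y))) is not None]
    o=down(min(sol)[1]); m.move_to([p[0],p[1],.25],o); m.servo_line([p[0],p[1],hz+.015+.022],o,.12); m.hold(.2); f0=m.get_contact_force()[2]
    for z in np.arange(hz+.008,hz-.006,-.001):
        m.servo_line([p[0],p[1],z+.022],o,.03); f=m.get_contact_force()[2]-f0
        if abs(f)>3: break
    print(name,'tip z',round(z,4),'f',round(f,2)); m.servo_line([p[0],p[1],.25],o,.15)
E
python3 - <<'E'
from h import *
press('left');press('right');print(m.get_time())
E
```

```text
left tip z 0.071 f 8.25
right tip z 0.071 f 8.99
99.325
```

Both end flaps are hard on their stop with their top at about 0.071 m. Next are the long flaps.

Run:
```python
from h import *
fold('near');press('near');fold('far');press('far');print(m.get_time())
m.move_to([C[0]-.07,C[1],.40],down(0)); m.hold(.2)
w=shot('wrist','w9');d=shot('side')
A=cv2.resize(w['image'][:200,100:400,::-1],(480,320));B=cv2.resize(d['image'][100:220,200:320,::-1],(320,320))
cv2.imwrite('pics/w9b.png',np.hstack([A,B]))
```

```text
near fmax 2.8 [-0.2  0.5 -1.6]
near tip z 0.075 f 9.09
far fmax 2.2 [-1.  -0.1 -1. ]
far tip z 0.075 f 10.69
122.7583
```

View pics/w9b.png

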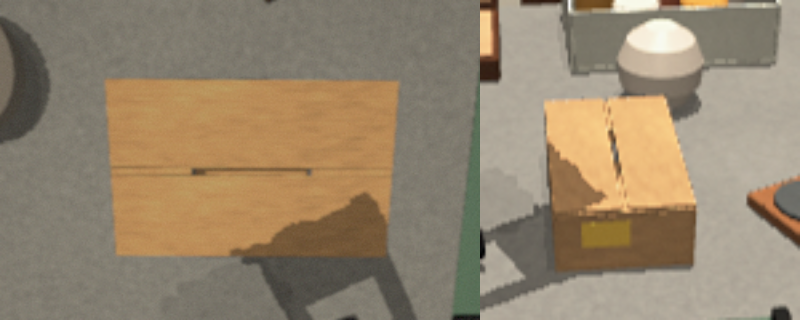

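Both crops show the carton closed flat, with the seam at (250,171), and the arm is clear.

```bash
python3 -c "
from rig import manip as m
print(m.sign_off())"
```

```text
the job is handed in; nothing more can be done
None
```

I rolled the red and black dumbbells sticker-up on the mat and laid them in the left and right grooves with stickers up. I then closed the end flaps and the long flaps flat and handed the job in after about 123 s. There was no blue dumbbell, and no verdict came back.

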